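Fit the matching shelf board on the storage tiers

ROBOT

A 6-joint arm with a two-finger parallel gripper is mounted at the origin on the work surface. World frame = base frame: x ahead of the robot, y to its left, z up, the work surface at z = 0. Lengths are in m, angles in rad, forces in N, time in s.
With the tool pointing down it reaches from about 0.375 to 0.975 m from the base axis. Payload 3.8 kg.
Tool frame: the origin (TCP) lies on the centre line of the jaws, within the pads' length; the fingertips stand 14 mm ahead of it and the grasp point (between the pads) lies 5 mm behind it (manip.finger_overhang is the distance from the TCP to the fingertips, in m); z points along the fingers, y is the line along which they close (so a half turn about z gives the same grasp; the last joint's range is limited). The gripper opens to 85 mm and grips with 20 to 120 N. Pads are 22 mm wide; open, the fingers measure 114 mm over their backs; the gripper's body (76 mm by 85 mm) begins 54 mm behind the grasp point. The pads swing forward as they close: fully open they stand 13 mm farther back than shut.
Start: joints at [-1.309, 0.264, 1.604, -0, 1.274, -0.037], TCP at [0.199, -0.645, 0.245] pointing down, gripper open.
Joint ranges: [-2.63, 2.63], [-0.94, 2.18], [0.31, 2.57], [-1.31, 4.45], [0, 2.66], [-2.55, 2.55]. Speed limits (rad/s): [2.57, 2.57, 3.14, 3.14, 3.14, 3.14].

INTERFACE

Orientations are given as a unit quaternion [w, x, y, z].
In Python, from plant import manip gives the robot as it stands.
- The arm moves only by the tool carry_out, never from a script. Its argument "commands" is a list of rows, each an object of numbers: "grip": the opening, from -1 (shut) to 1 (fully open); "dx", "dy", "dz": the shift along the world's x, y, z each as a share of 0.025 m, from -1 to 1; "turn": the turn about the world's z as a share of 0.1 rad, from -1 to 1. In form: [{"grip": .., "dx": .., "dy": .., "dz": .., "turn": ..}, ...]. A call has 1 to 12 rows; each row shifts and turns the commanded pose from where the row before left it; what a row does not reach is not made up. A row lasts 1/10 s, in which the tool goes at most 50 mm and 8.59 degrees, less where a joint would pass 70% of its speed; a pose out of reach is approached as far as the arm can. A call with a number of a shift or a turn outside -1 to 1 is refused whole. A call with a gripper value outside its range is refused whole. The fingers move at their own pace and stop on an object; "force" is the grip in N (left out, the last holds). Time passes only in rows, so rows that do not move let the fingers close. It gives the time, the measured TCP pose, the force, the opening and the grip force at its end, in the units of the state.
- manip.read_state(): the state, without advancing time (a new reading comes with each control period).
- manip.read_camera(name): name is "scene" or "side" or "wrist"; returns a dict with "pixels" (480x640x3 uint8, red, green, blue), "vfov" (degrees; the focal length in pixels is half the picture's height over the tangent of half this angle, whatever the lens; pixels are square), "cx", "cy" (the principal point, pixels), "eye" and "attitude" of the camera in the world. Camera axes: x right, y down, z forward; pixel columns grow to the right and rows downward; lengths in m; the calibration is good to about 2 mm. The wrist camera is an equidistant fisheye: a pixel r from the principal point sees the ray r / f radians off the axis. A picture is of the moment at which its call begins. There is no depth.
- manip.close_job(): hands the job in; it is judged then, once.
Trained networks look in the newest picture that a camera, given by its name, has taken for a name from the list of things; names that differ only in an ending like _2 or _b are one class to them, and where a whole thing is asked for, a point or a joint stands for the part that bears it (a point fixed in the world has none). Each returns a list of dicts, best first, with "score" (0 to 1); they miss things now and then, are a little off and sometimes report something else, mostly with a low value. They report only what shows in the picture. A call takes as long as a camera call.
- manip.masks_of(camera, thing): "mask" (480x640 bool, what is visible of it) and "rect" ([left, top, right, bottom] in pixels, round what is visible of it).
- manip.pinpoint(camera, thing): "centre" ([row, column] in pixels: a listed point, or the origin of a listed thing).
The state is a dict: "clock": time; "joint_positions": joint angles; "qd": joint speeds; "joint_efforts": joint torques, N m; "eef_pos": TCP position; "orientation": TCP orientation; "force": force on the tool from outside, world axes, zero at the start; "moment": the same for the moment, N m; "width": finger opening in m; "grip_force": force on a finger pad.
Only numpy, scipy, OpenCV 4.12 (cv2) and the standard library are available. Lean on these libraries where they do the work, as an engineer would, in place of code of your own. Each camera call takes 0.05 s, during which the arm holds its last target. There are 200 camera calls.

TASK

The top tier of the stack is missing its shelf board, and only one of the three boards standing on edge in the rack has the right length to lie across both ledges between the two end walls. Take that board out, lay it flat on the counter and let go; then pick it up again lying flat and place it on the two ledges, flat, between the end walls and not sticking out at the front or back. Leave the other two boards standing in the rack and do not disturb the jar, the bell or the crayon tray.

Things in the scene. Friction and masses are not known exactly. Their poses are not given: they have to be found in the camera images.
- stack: Fixed stack of three pastel plastic tiers, 104 (x) x 186 (y) x 172 mm high; origin at the centre of its underside, z up. The top tier's end walls (10 mm thick, tops at z = 172) have inner faces at y = -83 and +83 mm. Its front and back rims (x = -50, +50 mm) are low, tops at z = 136 mm; its floor is at z = 114 mm.
- seat (a point): Centre point between the two ledges of the top tier, level with their tops (150 mm over the counter); axes as the stack's, y from ledge to ledge. Each ledge (white) runs inside an end wall: 22 mm wide (y), 96 mm long (x), 6 mm thick; the open gap between them is 122 mm, the end walls are 166 mm apart.
- rack: Fixed white rack, base 130 (x) x 190 (y) x 8 mm; origin at the centre of its underside, z up. Three slots along x at y = -72, 0, +72 mm, one board on edge in each (order varies, top edge at z = 64 mm). Each slot: two pairs of uprights at x = -40 and +40 mm, 14 mm long, 6 mm thick, 21 mm apart inside, tops at z = 28 mm.
- board_short: Plain wooden board 110 mm long (its x) x 16 mm thick (its y) x 56 mm wide (its z); origin at its centre. Stands on edge in the rack: x along the slot, z up.
- board_medium: The same kind of board, 150 mm long (its x) x 16 mm thick (its y) x 56 mm wide (its z), about 90 g; origin at its centre. Stands on edge in the rack: x along the slot, z up.
- board_long: The same kind of board, 190 mm long (its x) x 16 mm thick (its y) x 56 mm wide (its z); origin at its centre. Stands on edge in the rack: x along the slot, z up.
- jar: Bystander: lidded blue glass jar, 72 mm across, 110 mm high; origin at the centre of its underside.
- bell: Bystander: chrome desk bell, 84 mm across, 54 mm high; origin at the centre of its underside.
- crayon_tray: Bystander: white tray 120 x 70 x 18 mm with two orange crayons in it; origin at the centre of its underside.

How it is judged:
By the outcome, as a careful person would: the job done as asked, in the order asked, and still so for the second after the job is handed in, with the robot touching nothing.
It also fails if it takes over 64 s, if anything falls off the work surface, if the arm or the gripper's body presses on something with over 40 N, if the wrist force passes 120 N, or if a joint passes its speed limit or range.

## Working session

There is one attempt and no reset: what is moved stays moved. The work goes in short steps, Python scripts to look and compute and a tool call to move; the robot and the scene stay as the last step left them, time stands still between calls to the robot, and variables do not carry over. Pictures are saved under pics/ and viewed, at most 10 in all, crops included, and the job is handed in when it is done.

Besides the shell and the picture viewer there is one more tool, called by a JSON object that holds its "method" and its "body", one argument or row to a line. carry_out: Moves the arm, as the interface text tells. Its arguments: {"type":"object","properties":{"commands":{"type":"array"},"force":{"type":"number"}},"required":["commands"]}

```bash
mkdir -p pics; ls
cat > h.py <<'E'
import numpy as np,cv2
from scipy.spatial.transform import Rotation as R
from plant import manip
def rot(a):
    a=np.array(a,float)
    return a if a.shape==(3,3) else R.from_quat(a[[1,2,3,0]]).as_matrix()
def f(c): return 240/np.tan(np.radians(c['vfov'])/2)
def ray(c,row,col,fish=False):
    F=f(c);u=np.array([col-c['cx'],row-c['cy']])
    if fish:
        r=np.hypot(*u);t=r/F;d=np.array([*(u/max(r,1e-9)*np.sin(t)),np.cos(t)])
    else: d=np.array([u[0]/F,u[1]/F,1])
    return rot(c['attitude'])@d
def atz(c,row,col,z,fish=False):
    d=ray(c,row,col,fish);e=np.array(c['eye']);return e+d*(z-e[2])/d[2]
def proj(c,P,fish=False):
    p=(np.array(P)-c['eye'])@rot(c['attitude']);F=f(c)
    if fish:
        r=np.linalg.norm(p[...,:2],axis=-1,keepdims=True);t=np.arctan2(r,p[...,2:]);q=p[...,:2]/r*t*F
    else: q=p[...,:2]/p[...,2:]*F
    return q+[c['cx'],c['cy']]
def save(c,n): cv2.imwrite('pics/'+n,c['pixels'][:,:,::-1])
E
python3 - <<'E'
from h import *
print(manip.read_state())
for n in ['scene','side','wrist']:
    c=manip.read_camera(n);save(c,n+'1.png');print(n,c['vfov'],c['cx'],c['cy'],c['eye'],c['attitude'])
    for t in ['stack','seat','rack','board_short','board_medium','board_long','jar','bell','crayon_tray']:
        p=manip.pinpoint(n,t);print(t,[(np.round(x['centre']),round(x['score'],2)) for x in p[:2]], [ (x['rect'],round(x['score'],2)) for x in manip.masks_of(n,t)[:2]])
print(manip.read_state()['clock'])
E
```

```text
pics
{'clock': 0.0, 'joint_positions': array([-1.30887198e+00,  2.64754924e-01,  1.60536638e+00, -2.43200867e-05,
        1.27370087e+00, -3.68954063e-02]), 'qd': array([-0.00112712, -0.00130328, -0.00132248, -0.00116091,  0.00019296,
        0.00142215]), 'joint_efforts': array([ 8.20351052e-04, -5.15109622e+01, -3.67311502e+01,  8.28497105e-05,
        1.30646114e-02, -2.81790527e-06]), 'eef_pos': array([ 0.19852824, -0.6444159 ,  0.24396491]), 'orientation': array([-1.10640736e-03,  9.88857946e-01,  1.48858051e-01, -1.36712135e-04]), 'force': array([-0.36115868, -0.24156597,  0.2761528 ]), 'moment': array([-0.01232592, -0.05884905, -0.00642905]), 'grip_force': 0.0, 'width': 0.08544798353354323}
scene 54.09841531026836 322.5847662514694 240.7402560951983 [ 1.2738546  -0.30853996  0.84499333] [-0.32941981  0.80120823  0.46085775 -0.19276436]
stack [(array([293., 186.]), 0.73), (array([291., 404.]), 0.21)] [([120.0, 217.9, 226.6, 319.7], 0.66)]
seat [(array([249., 168.]), 0.65)] [([121.4, 217.4, 232.1, 321.9], 0.89)]
rack [(array([214., 381.]), 0.93), (array([341., 272.]), 0.73)] [([
[... 1049 characters left out ...]
)]
board_medium [(array([423., 363.]), 0.92)] [([311.2, 406.7, 422.0, 444.9], 0.78)]
board_long [(array([386., 358.]), 0.71)] [([295.2, 368.0, 426.5, 403.2], 0.64)]
jar [(array([281., 282.]), 0.68)] [([263.9, 230.8, 299.4, 292.9], 0.8)]
bell [(array([250., 290.]), 0.87)] [([290.2, 232.4, 312.7, 261.6], 0.64)]
crayon_tray [(array([344., 234.]), 0.59), (array([249., 294.]), 0.55)] [([196.6, 320.5, 275.6, 360.0], 0.73)]
wrist 65.70646984690485 315.6007394857883 236.9892876998865 [ 0.26341403 -0.62468513  0.37436902] [ 0.1082813   0.79733741 -0.58820523 -0.08088771]
stack [] []
seat [] []
rack [] []
board_short [] []
board_medium [] []
board_long [] []
jar [] []
bell [] []
crayon_tray [] []
2.85
```

View pics/scene1.png

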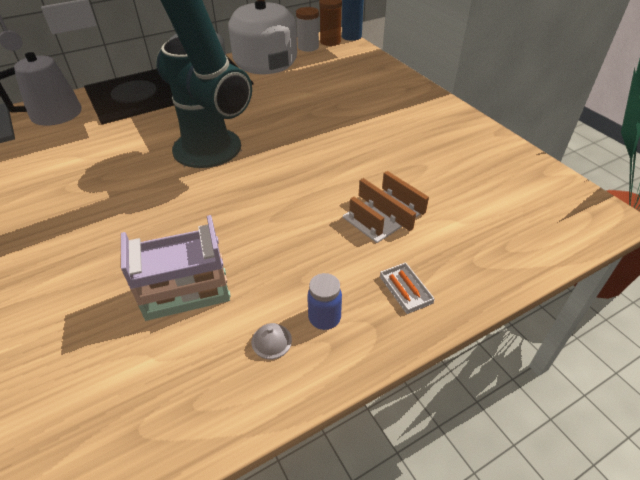

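View pics/side1.png

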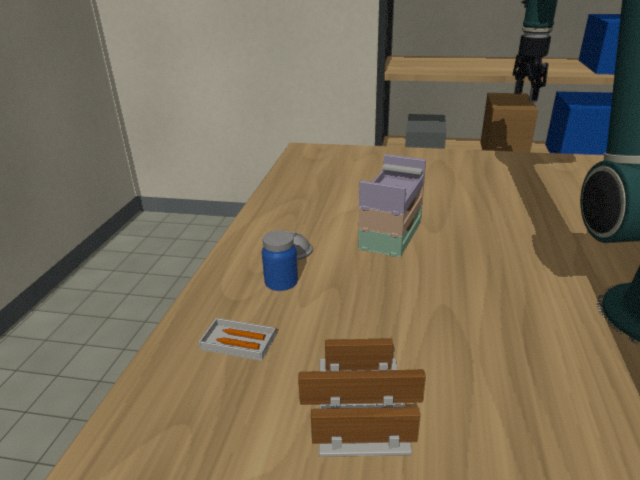

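Run:
```python
from h import *
S=manip.read_camera('scene');D=manip.read_camera('side')
def tri(p,q):
    A=[];b=[]
    for c,(r,k) in ((S,p),(D,q)):
        d=ray(c,r,k);d/=np.linalg.norm(d);M=np.eye(3)-np.outer(d,d);A.append(M);b.append(M@c['eye'])
    x=np.linalg.solve(sum(A),sum(b));return x.round(3)
for n,p,q in [('stack',(293,186),(234,392)),('seat',(249,168),(176,394)),('rack',(214,381),(401,362)),('short',(213,368),(356,358)),('med',(191,403),(423,363)),('long',(205,385),(386,358)),('jar',(318,323),(281,282)),('bell',(344,269),(250,290)),('tray',(289,402),(344,234))]: print(n,tri(p,q))
```

```text
stack [ 0.53  -0.246  0.001]
seat [ 0.533 -0.252  0.152]
rack [0.538 0.295 0.001]
short [0.552 0.239 0.041]
med [0.528 0.371 0.041]
long [0.545 0.299 0.036]
jar [ 0.748 -0.009 -0.001]
bell [ 0.757 -0.138  0.003]
tray [ 0.778  0.192 -0.001]
```

The scene shows the stack at about (175,265) and the rack at about (385,210), with the jar, bell and tray in front. The medium board is in the far +y slot, at side pixel (363,425). Its length lies between the front board and the longest one, so the network's label agrees. Next I'll fit yaw and position by silhouette.

```bash
cat > fit.py <<'E'
from h import *
from scipy.optimize import minimize
def box(x0,x1,y0,y1,z0,z1): return np.array([[x,y,z] for x in(x0,x1) for y in(y0,y1) for z in(z0,z1)])
K=4
def render(c,parts,p,z0=0):
    m=np.zeros((480*K,640*K),np.uint8);Rz=R.from_euler('z',p[2]).as_matrix()
    for b in parts:
        q=proj(c,b@Rz.T+[p[0],p[1],z0])*K
        cv2.fillConvexPoly(m,cv2.convexHull(np.round(q).astype(np.int32)),1)
    return m
def fit(views,parts,p0,z0=0):
    T=[(c,cv2.resize(m.astype(np.uint8),None,fx=K,fy=K,interpolation=cv2.INTER_NEAREST)) for c,m in views]
    def cost(p):
        s=0
        for c,t in T:
            m=render(c,parts,p,z0);s+=1-(m&t).sum()/(m|t).sum()
        return s
    best=min((minimize(cost,np.array(p0)+[0,0,a],method='Nelder-Mead',options=dict(initial_simplex=np.array(p0)+[0,0,a]+np.array([[0,0,0],[.008,0,0],[0,.008,0],[0,0,.1]]),xatol=1e-4,fatol=1e-4)) for a in(-.15,0,.15)),key=lambda r:r.fun)
    return best.x.round(4),round(best.fun,3)
E
python3 - <<'E'
from fit import *
C={n:manip.read_camera(n) for n in('scene','side')}
M={(n,t):manip.masks_of(n,t)[0]['mask'] for n in C for t in('stack','board_short','board_medium','board_long')}
st=[box(-.052,.052,-.093,.093,0,.136),box(-.052,.052,-.093,-.083,0,.172),box(-.052,.052,.083,.093,0,.172)]
for vs in (('scene','side'),('scene',),('side',)): print('stack',vs,fit([(C[n],M[n,'stack']) for n in vs],st,[.53,-.246,0]))
for L,t,p in ((.11,'short',(.552,.239)),(.19,'long',(.545,.3)),(.15,'medium',(.528,.371))):
    print(t,fit([(C['side'],M['side','board_'+t])],[box(-L/2,L/2,-.008,.008,.008,.064)],[*p,.15]))
B=[box(-.055,.055,-.08,-.064,.008,.064),box(-.075,.075,.064,.08,.008,.064),box(-.095,.095,-.008,.008,.008,.064)]
U=lambda n:M[n,'board_short']|M[n,'board_medium']|M[n,'board_long']
for vs in (('scene','side'),('scene',),('side',)):print('rack',vs,fit([(C[n],U(n)) for n in vs],B,[.54,.3,.15]))
s=manip.read_state();print(s['clock'],rot(s['orientation']).round(3))
E
```

```text
Traceback (most recent call last):
IndexError: list index out of range
```

```bash
cat > run.py <<'E'
from fit import *
C={};M={}
for n in('scene','side'):
    for t in('stack','board_short','board_medium','board_long'):
        for k in range(4):
            C[n]=manip.read_camera(n);r=manip.masks_of(n,t)
            if r and r[0]['score']>.4: M[n,t]=r[0]['mask'];print(n,t,r[0]['rect']);break
st=[box(-.052,.052,-.093,.093,0,.136),box(-.052,.052,-.093,-.083,0,.172),box(-.052,.052,.083,.093,0,.172)]
for vs in (('scene','side'),('scene',),('side',)): print('stack',vs,fit([(C[n],M[n,'stack']) for n in vs],st,[.53,-.246,0]))
for L,t,p in ((.11,'short',(.552,.239)),(.19,'long',(.545,.3)),(.15,'medium',(.528,.371))):
    print(t,fit([(C['side'],M['side','board_'+t])],[box(-L/2,L/2,-.008,.008,.008,.064)],[*p,.15]))
B=[box(-.055,.055,-.08,-.064,.008,.064),box(-.075,.075,.064,.08,.008,.064),box(-.095,.095,-.008,.008,.008,.064)]
U=lambda n:M[n,'board_short']|M[n,'board_medium']|M[n,'board_long']
for vs in (('scene','side'),('scene',),('side',)):print('rack',vs,fit([(C[n],U(n)) for n in vs],B,[.54,.3,.15]))
s=manip.read_state();print(s['clock'],rot(s['orientation']).round(3))
E
python3 run.py
```

```text
scene stack [122.6, 214.9, 231.3, 322.9]
scene board_short [349.8, 194.3, 382.3, 237.5]
scene board_medium [381.2, 173.2, 428.5, 214.0]
scene board_long [359.0, 177.2, 416.4, 232.5]
side stack [360.9, 152.8, 425.9, 258.3]
side board_short [324.1, 340.0, 395.2, 368.6]
side board_medium [314.2, 405.6, 419.7, 444.9]
side board_long [294.9, 367.0, 426.6, 404.5]
stack ('scene', 'side') (array([ 0.5313, -0.2444, -0.2194]), np.float64(0.074))
stack ('scene',) (array([ 0.5323, -0.2439, -0.2386]), np.float64(0.032))
stack ('side',) (array([ 0.5309, -0.2444, -0.2179]), np.float64(0.039))
short (array([0.5536, 0.2293, 0.1791]), np.float64(0.149))
long (array([0.5399, 0.3016, 0.1973]), np.float64(0.069))
medium (array([0.527 , 0.372 , 0.2037]), np.float64(0.106))
rack ('scene', 'side') (array([0.5394, 0.3026, 0.1823]), np.float64(0.196))
rack ('scene',) (array([0.5385, 0.3037, 0.1791]), np.float64(0.091))
rack ('side',) (array([0.5402, 0.3012, 0.1862]), np.float64(0.096))
4.2 [[ 0.956  0.294 -0.   ]
 [ 0.294 -0.956  0.   ]
 [-0.    -0.    -1.   ]]
```

{"method": "carry_out", "body": {
  "commands": [
    {"grip":0,"dx":0.6,"dy":1,"dz":0,"turn":-0.1},
    {"grip":0,"dx":0.6,"dy":1,"dz":0,"turn":-0.1},
    {"grip":0,"dx":0.6,"dy":1,"dz":0,"turn":-0.1},
    {"grip":0,"dx":0.6,"dy":1,"dz":0,"turn":-0.1},
    {"grip":0,"dx":0.6,"dy":1,"dz":0,"turn":-0.1},
    {"grip":0,"dx":0.6,"dy":1,"dz":0,"turn":-0.1},
    {"grip":0,"dx":0.6,"dy":1,"dz":0,"turn":-0.1},
    {"grip":0,"dx":0.6,"dy":1,"dz":0,"turn":-0.1},
    {"grip":0,"dx":0.6,"dy":1,"dz":0,"turn":-0.1},
    {"grip":0,"dx":0.6,"dy":1,"dz":0,"turn":-0.1},
    {"grip":0,"dx":0.6,"dy":1,"dz":0,"turn":-0.1},
    {"grip":0,"dx":0.6,"dy":1,"dz":0,"turn":-0.1}
  ]
}}

```text
clock: 5.4
eef_pos: [0.3792, -0.3441, 0.2455]
orientation: [0.0, 0.996, 0.089, 0.0]
force: [-0.1, -0.2, -0.7]
width: 0.043
grip_force: 0.0
```

{"method": "carry_out", "body": {
  "commands": [
    {"grip":0,"dx":0.6,"dy":1,"dz":0,"turn":0},
    {"grip":0,"dx":0.6,"dy":1,"dz":0,"turn":0},
    {"grip":0,"dx":0.6,"dy":1,"dz":0,"turn":0},
    {"grip":0,"dx":0.6,"dy":1,"dz":0,"turn":0},
    {"grip":0,"dx":0.6,"dy":1,"dz":0,"turn":0},
    {"grip":0,"dx":0.6,"dy":1,"dz":0,"turn":0},
    {"grip":0,"dx":0.6,"dy":1,"dz":0,"turn":0},
    {"grip":0,"dx":0.6,"dy":1,"dz":0,"turn":0},
    {"grip":0,"dx":0.6,"dy":1,"dz":0,"turn":0},
    {"grip":0,"dx":0.4,"dy":1,"dz":0,"turn":0},
    {"grip":0,"dx":0,"dy":1,"dz":0,"turn":0},
    {"grip":0,"dx":0,"dy":1,"dz":0,"turn":0}
  ]
}}

```text
clock: 6.6
eef_pos: [0.524, -0.044, 0.2454]
orientation: [0.0, 0.996, 0.089, 0.0]
force: [-0.4, -0.5, 0.9]
width: 0.0428
grip_force: 0.0
```

{"method": "carry_out", "body": {
  "commands": [
    {"grip":0,"dx":0,"dy":1,"dz":0,"turn":0},
    {"grip":0,"dx":0,"dy":1,"dz":0,"turn":0},
    {"grip":0,"dx":0,"dy":1,"dz":0,"turn":0},
    {"grip":0,"dx":0,"dy":1,"dz":0,"turn":0},
    {"grip":0,"dx":0,"dy":1,"dz":0,"turn":0},
    {"grip":0,"dx":0,"dy":1,"dz":0,"turn":0},
    {"grip":0,"dx":0,"dy":1,"dz":0,"turn":0},
    {"grip":0,"dx":0,"dy":1,"dz":0,"turn":0},
    {"grip":0,"dx":0,"dy":1,"dz":0,"turn":0},
    {"grip":0,"dx":0,"dy":1,"dz":0,"turn":0},
    {"grip":0,"dx":0,"dy":1,"dz":0,"turn":0}
  ]
}}

```text
clock: 7.7
eef_pos: [0.5236, 0.231, 0.2454]
orientation: [-0.0, 0.996, 0.089, 0.0]
force: [0.3, -0.3, 0.2]
width: 0.0429
grip_force: 0.0
```

{"method": "carry_out", "body": {
  "commands": [
    {"grip":0,"dx":0.1,"dy":1,"dz":-0.6,"turn":0},
    {"grip":0,"dx":0,"dy":1,"dz":-0.6,"turn":0},
    {"grip":0,"dx":0,"dy":1,"dz":-0.6,"turn":0},
    {"grip":0,"dx":0,"dy":1,"dz":-0.6,"turn":0},
    {"grip":0,"dx":0,"dy":1,"dz":0,"turn":0},
    {"grip":0,"dx":0,"dy":0.66,"dz":0,"turn":0.04},
    {"grip":0,"dx":0,"dy":0,"dz":0,"turn":0},
    {"grip":0,"dx":0,"dy":0,"dz":0,"turn":0}
  ]
}}

```text
clock: 8.5
eef_pos: [0.5264, 0.3714, 0.1858]
orientation: [0.0, 0.996, 0.092, 0.0]
force: [0.4, 0.2, -0.0]
width: 0.0426
grip_force: 0.0
```

Run:
```python
from fit import *
s=manip.read_state();print(s['eef_pos'],s['joint_positions'].round(3))
c=manip.read_camera('wrist');save(c,'wrist2.png')
print(c['eye'])
# draw predicted board top outline
Rz=R.from_euler('z',.184).as_matrix()
for y,L in((-.072,.055),(0,.095),(.072,.075)):
    q=proj(c,np.array([[a,y+b,.064] for a,b in((-L,-.008),(L,-.008),(L,.008),(-L,.008))])@Rz.T+[.5394,.3026,0],True)
    cv2.polylines(c['pixels'],[np.round(q).astype(np.int32)],True,(0,255,0),1)
save(c,'wrist2.png')
```

```text
[0.52643171 0.37142913 0.18577444] [ 5.760e-01  2.480e-01  1.736e+00 -1.000e-03  1.157e+00  1.964e+00]
[0.59291716 0.38431557 0.31488521]
```

View pics/wrist2.png

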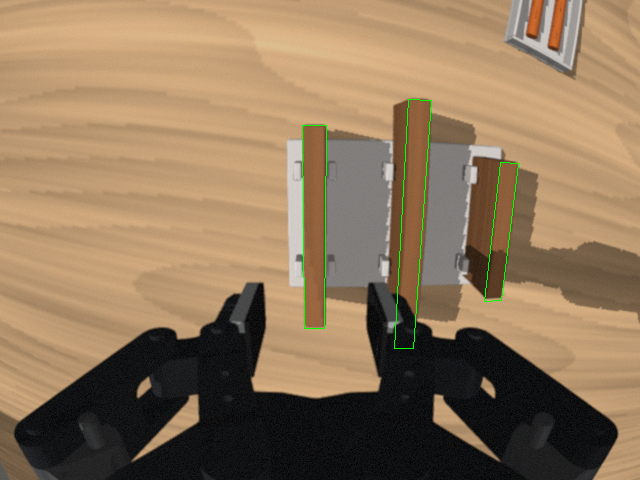

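The wrist view shows the predicted top edges lying on all three boards. The medium one is at columns 303–327, between the fingers, so I'll go down and grip it.

{"method": "carry_out", "body": {
  "commands": [
    {"grip":0,"dx":0,"dy":0.08,"dz":-0.9,"turn":0},
    {"grip":0,"dx":0,"dy":0,"dz":-0.9,"turn":0},
    {"grip":0,"dx":0,"dy":0,"dz":-0.9,"turn":0},
    {"grip":0,"dx":0,"dy":0,"dz":-0.9,"turn":0},
    {"grip":0,"dx":0,"dy":0,"dz":-0.9,"turn":0},
    {"grip":0,"dx":0,"dy":0,"dz":-0.9,"turn":0},
    {"grip":0,"dx":0,"dy":0,"dz":0,"turn":0},
    {"grip":-1,"dx":0,"dy":0,"dz":0,"turn":0},
    {"grip":-1,"dx":0,"dy":0,"dz":0,"turn":0},
    {"grip":-1,"dx":0,"dy":0,"dz":0,"turn":0},
    {"grip":-1,"dx":0,"dy":0,"dz":0,"turn":0},
    {"grip":-1,"dx":0,"dy":0,"dz":0,"turn":0}
  ],
  "force": 40
}}

```text
clock: 9.75
eef_pos: [0.5273, 0.3739, 0.052]
orientation: [-0.0, 0.996, 0.091, 0.001]
force: [-1.6, -1.2, 5.5]
width: 0.0154
grip_force: 45.0
```

{"method": "carry_out", "body": {
  "commands": [
    {"grip":-1,"dx":0,"dy":0,"dz":0.4,"turn":0},
    {"grip":-1,"dx":0,"dy":0,"dz":0.4,"turn":0},
    {"grip":-1,"dx":0,"dy":0,"dz":0.6,"turn":0},
    {"grip":-1,"dx":0,"dy":0,"dz":0.8,"turn":0},
    {"grip":-1,"dx":0,"dy":0,"dz":0.8,"turn":0},
    {"grip":-1,"dx":0,"dy":0,"dz":0.8,"turn":0},
    {"grip":-1,"dx":0,"dy":0,"dz":0.6,"turn":0}
  ]
}}

```text
clock: 10.45
eef_pos: [0.5268, 0.3739, 0.1631]
orientation: [-0.001, 0.996, 0.091, 0.001]
force: [0.4, 0.1, -1.5]
width: 0.0154
grip_force: 44.2
```

{"method": "carry_out", "body": {
  "commands": [
    {"grip":-1,"dx":0,"dy":-1,"dz":0,"turn":0.97},
    {"grip":-1,"dx":0,"dy":-1,"dz":0,"turn":0.97},
    {"grip":-1,"dx":0,"dy":-1,"dz":0,"turn":0.97},
    {"grip":-1,"dx":0,"dy":-1,"dz":0,"turn":0.97},
    {"grip":-1,"dx":0,"dy":-1,"dz":0,"turn":0.97},
    {"grip":-1,"dx":0,"dy":-1,"dz":0,"turn":0.97},
    {"grip":-1,"dx":0,"dy":-1,"dz":0,"turn":0.97},
    {"grip":-1,"dx":0,"dy":-1,"dz":0,"turn":0.97},
    {"grip":-1,"dx":0,"dy":-1,"dz":0,"turn":0.97},
    {"grip":-1,"dx":0,"dy":-1,"dz":0,"turn":0.97},
    {"grip":-1,"dx":0,"dy":-1,"dz":0,"turn":0.97},
    {"grip":-1,"dx":0,"dy":-1,"dz":0,"turn":0.97}
  ]
}}

```text
clock: 11.65
eef_pos: [0.5261, 0.0725, 0.161]
orientation: [0.0, 0.78, 0.625, 0.0]
force: [0.1, 0.2, -0.9]
width: 0.0155
grip_force: 44.2
```

{"method": "carry_out", "body": {
  "commands": [
    {"grip":-1,"dx":0,"dy":-1,"dz":-0.5,"turn":0},
    {"grip":-1,"dx":0,"dy":-0.7,"dz":-0.8,"turn":0},
    {"grip":-1,"dx":0,"dy":0,"dz":-0.8,"turn":0},
    {"grip":-1,"dx":0,"dy":0,"dz":-0.8,"turn":0},
    {"grip":-1,"dx":0,"dy":0,"dz":-0.8,"turn":0},
    {"grip":-1,"dx":0,"dy":0,"dz":-0.5,"turn":0},
    {"grip":-1,"dx":0,"dy":0,"dz":0,"turn":0}
  ]
}}

```text
clock: 12.35
eef_pos: [0.5245, 0.0309, 0.0537]
orientation: [-0.001, 0.782, 0.624, -0.002]
force: [-0.6, -0.3, -0.7]
width: 0.0149
grip_force: 44.2
```

{"method": "carry_out", "body": {
  "commands": [
    {"grip":-1,"dx":0,"dy":0,"dz":-0.2,"turn":0},
    {"grip":-1,"dx":0,"dy":0,"dz":-0.16,"turn":0},
    {"grip":-1,"dx":0,"dy":0,"dz":0,"turn":0}
  ]
}}

```text
clock: 12.65
eef_pos: [0.5264, 0.031, 0.0465]
orientation: [0.0, 0.782, 0.624, 0.0]
force: [-0.2, 0.6, -1.6]
width: 0.0151
grip_force: 44.2
```

{"method": "carry_out", "body": {
  "commands": [
    {"grip":-1,"dx":0,"dy":0,"dz":-0.08,"turn":0},
    {"grip":-1,"dx":0,"dy":0,"dz":0,"turn":0}
  ]
}}

```text
clock: 12.85
eef_pos: [0.5264, 0.031, 0.0445]
orientation: [0.0, 0.782, 0.624, 0.0]
force: [0.3, -0.0, -0.7]
width: 0.0151
grip_force: 44.2
```

Now release fully; the fingers retreat about 13 mm as they open.

{"method": "carry_out", "body": {
  "commands": [
    {"grip":-1,"dx":0,"dy":0,"dz":-0.04,"turn":0},
    {"grip":-0.5,"dx":0,"dy":0,"dz":0,"turn":0},
    {"grip":1,"dx":0,"dy":0,"dz":0,"turn":0},
    {"grip":1,"dx":0,"dy":0,"dz":0,"turn":0},
    {"grip":1,"dx":0,"dy":0,"dz":0,"turn":0},
    {"grip":1,"dx":0,"dy":0,"dz":0,"turn":0},
    {"grip":1,"dx":0,"dy":0,"dz":0,"turn":0},
    {"grip":1,"dx":0,"dy":0,"dz":0,"turn":0},
    {"grip":1,"dx":0,"dy":0,"dz":0,"turn":0}
  ]
}}

```text
clock: 13.75
eef_pos: [0.5262, 0.0309, 0.0432]
orientation: [-0.0, 0.782, 0.624, -0.0]
force: [-0.2, -0.0, 0.9]
width: 0.0853
grip_force: 0.0
```

Run:
```python
from h import *
a=manip.read_camera('side');b=manip.read_camera('scene')
cv2.imwrite('pics/c3.png',np.hstack([cv2.resize(a['pixels'][150:420,230:560],None,fx=1.2,fy=1.2),cv2.resize(b['pixels'][130:400,130:460],None,fx=1.2,fy=1.2)])[:,:,::-1])
```

```text
(no output)
```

View pics/c3.png

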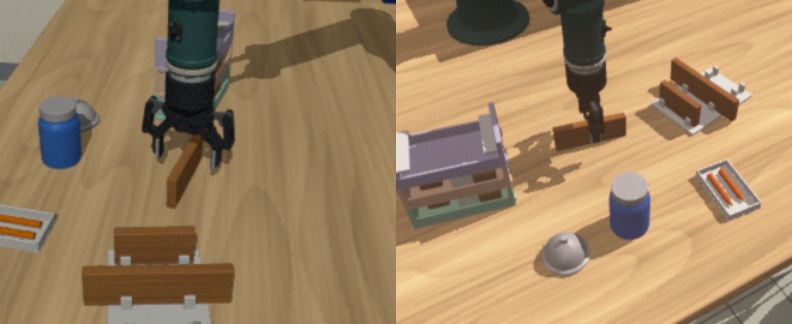

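The board is standing on edge between the open fingers. I'll now tip it with the rear finger along the closing line.

{"method": "carry_out", "body": {
  "commands": [
    {"grip":1,"dx":0,"dy":0,"dz":0.15,"turn":0},
    {"grip":1,"dx":0.58,"dy":-0.13,"dz":0,"turn":0},
    {"grip":1,"dx":0.58,"dy":-0.13,"dz":0,"turn":0},
    {"grip":1,"dx":0.16,"dy":-0.035,"dz":0,"turn":0},
    {"grip":1,"dx":0.16,"dy":-0.035,"dz":0,"turn":0},
    {"grip":1,"dx":0.16,"dy":-0.035,"dz":0,"turn":0},
    {"grip":1,"dx":0.16,"dy":-0.035,"dz":0,"turn":0},
    {"grip":1,"dx":0.16,"dy":-0.035,"dz":0,"turn":0},
    {"grip":1,"dx":0.16,"dy":-0.035,"dz":0,"turn":0},
    {"grip":1,"dx":0,"dy":0,"dz":0,"turn":0},
    {"grip":1,"dx":0,"dy":0,"dz":0,"turn":0},
    {"grip":1,"dx":0,"dy":0,"dz":0,"turn":0}
  ]
}}

```text
clock: 15.05
eef_pos: [0.579, 0.0192, 0.0469]
orientation: [-0.0, 0.782, 0.624, -0.0]
force: [-1.1, 0.4, -0.9]
width: 0.0855
grip_force: 0.0
```

{"method": "carry_out", "body": {
  "commands": [
    {"grip":1,"dx":0,"dy":0,"dz":1,"turn":0},
    {"grip":1,"dx":0,"dy":0,"dz":1,"turn":0},
    {"grip":1,"dx":0,"dy":0,"dz":1,"turn":0},
    {"grip":1,"dx":0,"dy":0,"dz":1,"turn":0},
    {"grip":1,"dx":0,"dy":0,"dz":1,"turn":0},
    {"grip":1,"dx":0,"dy":0,"dz":0,"turn":0}
  ]
}}

```text
clock: 15.65
eef_pos: [0.582, 0.0192, 0.1766]
orientation: [0.003, 0.782, 0.624, 0.003]
force: [-0.0, 0.2, -0.4]
width: 0.0854
grip_force: 0.0
```

Run:
```python
from fit import *
C={};M={}
for n in('scene','side'):
    C[n]=manip.read_camera(n);r=manip.masks_of(n,'board_medium');print(n,[(x['rect'],x['score']) for x in r]); M[n]=r
c=manip.read_camera('wrist');r=manip.masks_of('wrist','board_medium');print([(x['rect'],x['score']) for x in r])
if r: 
    q,_=cv2.findContours(r[0]['mask'].astype(np.uint8),0,1)
    P=np.array([atz(c,y,x,.016,True)[:2] for x,y in max(q,key=len)[:,0]]);print(cv2.minAreaRect((P*1000).astype(np.float32)))
save(c,'wrist4.png');np.savez('w4.npz',**{k:c[k] for k in c})
s=manip.read_state();print(s['eef_pos'],s['clock'])
```

```text
scene [([264.4, 236.5, 327.9, 271.6], 0.9)]
side [([344.5, 268.6, 390.4, 320.9], 0.67), ([324.9, 339.2, 396.4, 371.8], 0.53)]
[([259.1, 127.8, 333.9, 308.9], 0.77)]
((562.4389038085938, 23.649490356445312), (149.88853454589844, 56.35873031616211), 77.18622589111328)
[0.57794341 0.01916458 0.1701575 ] 15.95
```

View pics/wrist4.png

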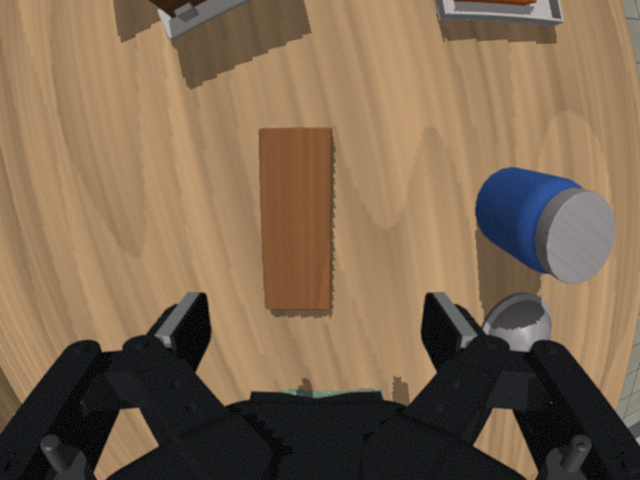

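The board lies flat: the wrist fit gives 150 × 56 mm centred at (0.562, 0.024) with yaw 1.347, at wrist pixel (297,218). I'll regrasp it across its width.

{"method": "carry_out", "body": {
  "commands": [
    {"grip":1,"dx":-0.62,"dy":0.18,"dz":-0.4,"turn":0},
    {"grip":1,"dx":0,"dy":0,"dz":-1,"turn":0},
    {"grip":1,"dx":0,"dy":0,"dz":-1,"turn":0},
    {"grip":1,"dx":0,"dy":0,"dz":-1,"turn":0},
    {"grip":1,"dx":0,"dy":0,"dz":-1,"turn":0},
    {"grip":1,"dx":0,"dy":0,"dz":-0.8,"turn":0},
    {"grip":1,"dx":0,"dy":0,"dz":-0.6,"turn":0},
    {"grip":1,"dx":0,"dy":0,"dz":-0.4,"turn":0},
    {"grip":1,"dx":0,"dy":0,"dz":0,"turn":0}
  ]
}}

```text
clock: 16.85
eef_pos: [0.5622, 0.0237, 0.0152]
orientation: [-0.001, 0.782, 0.624, -0.001]
force: [-0.2, -0.3, -0.4]
width: 0.0856
grip_force: 0.0
```

{"method": "carry_out", "body": {
  "commands": [
    {"grip":0.4,"dx":0,"dy":0,"dz":0,"turn":0},
    {"grip":0.2,"dx":0,"dy":0,"dz":0,"turn":0},
    {"grip":-0.2,"dx":0,"dy":0,"dz":0,"turn":0},
    {"grip":-1,"dx":0,"dy":0,"dz":0,"turn":0},
    {"grip":-1,"dx":0,"dy":0,"dz":0,"turn":0},
    {"grip":-1,"dx":0,"dy":0,"dz":0,"turn":0}
  ],
  "force": 40
}}

```text
clock: 17.45
eef_pos: [0.5652, 0.0237, 0.0186]
orientation: [0.001, 0.782, 0.624, 0.001]
force: [0.1, 0.3, 6.5]
width: 0.0547
grip_force: 43.2
```

{"method": "carry_out", "body": {
  "commands": [
    {"grip":-1,"dx":0,"dy":0,"dz":0.3,"turn":0},
    {"grip":-1,"dx":0,"dy":0,"dz":0.5,"turn":0},
    {"grip":-1,"dx":0,"dy":0,"dz":1,"turn":0},
    {"grip":-1,"dx":0,"dy":0,"dz":1,"turn":0},
    {"grip":-1,"dx":0,"dy":0,"dz":1,"turn":0},
    {"grip":-1,"dx":0,"dy":0,"dz":1,"turn":0},
    {"grip":-1,"dx":0,"dy":0,"dz":1,"turn":0},
    {"grip":-1,"dx":0,"dy":0,"dz":1,"turn":0},
    {"grip":-1,"dx":0,"dy":0,"dz":1,"turn":0},
    {"grip":-1,"dx":0,"dy":0,"dz":1,"turn":0},
    {"grip":-1,"dx":0,"dy":0,"dz":0,"turn":0}
  ]
}}

```text
clock: 18.55
eef_pos: [0.5661, 0.0237, 0.2422]
orientation: [0.003, 0.782, 0.624, 0.003]
force: [1.4, -0.6, -0.4]
width: 0.0547
grip_force: 42.6
```

{"method": "carry_out", "body": {
  "commands": [
    {"grip":-1,"dx":-0.1,"dy":-1,"dz":0,"turn":0},
    {"grip":-1,"dx":-0.1,"dy":-1,"dz":0,"turn":0},
    {"grip":-1,"dx":-0.1,"dy":-1,"dz":0,"turn":0},
    {"grip":-1,"dx":-0.1,"dy":-1,"dz":0,"turn":0},
    {"grip":-1,"dx":-0.1,"dy":-1,"dz":0,"turn":0},
    {"grip":-1,"dx":-0.1,"dy":-1,"dz":0,"turn":0},
    {"grip":-1,"dx":-0.1,"dy":-1,"dz":0,"turn":0},
    {"grip":-1,"dx":-0.1,"dy":-1,"dz":0,"turn":0},
    {"grip":-1,"dx":-0.1,"dy":-1,"dz":0,"turn":0},
    {"grip":-1,"dx":-0.1,"dy":-0.9,"dz":0,"turn":0},
    {"grip":-1,"dx":-0.1,"dy":-0.5,"dz":0,"turn":0},
    {"grip":-1,"dx":-0.1,"dy":-0.3,"dz":0,"turn":0}
  ]
}}

```text
clock: 19.75
eef_pos: [0.5329, -0.2444, 0.2361]
orientation: [-0.001, 0.782, 0.623, -0.0]
force: [-0.7, 0.9, -0.8]
width: 0.0549
grip_force: 42.6
```

{"method": "carry_out", "body": {
  "commands": [
    {"grip":-1,"dx":0,"dy":0,"dz":0,"turn":0},
    {"grip":-1,"dx":0,"dy":0,"dz":0,"turn":0},
    {"grip":-1,"dx":0,"dy":0,"dz":0,"turn":0}
  ]
}}

```text
clock: 20.05
eef_pos: [0.5338, -0.2429, 0.237]
orientation: [-0.0, 0.781, 0.624, 0.0]
force: [1.0, -0.3, -0.4]
width: 0.0546
grip_force: 42.6
```

```bash
cat > look.py <<'E'
import sys
from fit import *
s=manip.read_state();print(s['eef_pos'].round(4),s['orientation'].round(4),s['clock'])
c=manip.read_camera('wrist');print('seat',[(x['centre'],atz(c,*x['centre'],.15,True).round(4),x['score']) for x in manip.pinpoint('wrist','seat')])
r=manip.masks_of('wrist','board_medium')
im=c['pixels'].copy()
if r:
    q,_=cv2.findContours(r[0]['mask'].astype(np.uint8),0,1);zb=s['eef_pos'][2]-.0025
    P=np.array([atz(c,y,x,zb,True)[:2] for x,y in max(q,key=len)[:,0]]);print(r[0]['score'],cv2.minAreaRect((P*1000).astype(np.float32)))
Rz=R.from_euler('z',-.2194).as_matrix()
def line(pts,col): cv2.polylines(im,[np.round(proj(c,np.array(pts)@Rz.T+[.5313,-.2444,0],True)).astype(np.int32)],True,col,1)
for a,b in((-.093,-.083),(.083,.093)): line([[-.052,a,.172],[.052,a,.172],[.052,b,.172],[-.052,b,.172]],(0,255,0))
for a,b in((-.083,-.061),(.061,.083)): line([[-.048,a,.15],[.048,a,.15],[.048,b,.15],[-.048,b,.15]],(255,0,0))
save(c,sys.argv[1])
save(dict(pixels=im),sys.argv[1])
E
python3 look.py wrist5.png
```

```text
[ 0.5338 -0.2429  0.237 ] [-2.000e-04  7.814e-01  6.240e-01  1.000e-04] 20.05
seat []
0.71 ((537.1838989257812, -227.20787048339844), (116.36820983886719, 56.352901458740234), 77.13416290283203)
```

View pics/wrist5.png

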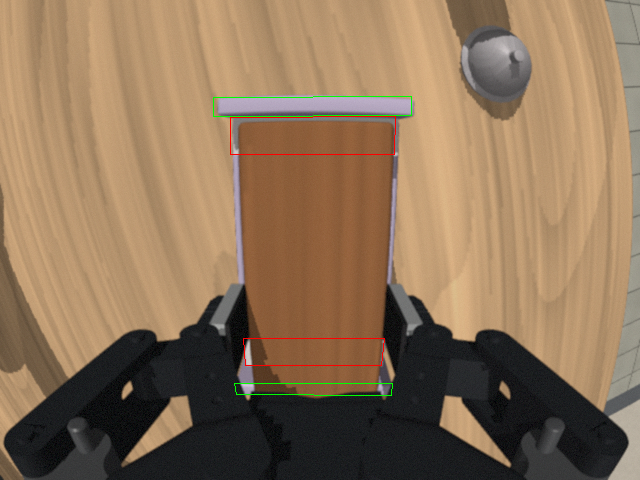

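The predicted wall lies on the real one (row 105). The held board's centre measures (0.5335, −0.2436), and the target is (0.5313, −0.2444). I'll nudge it and lower.

{"method": "carry_out", "body": {
  "commands": [
    {"grip":-1,"dx":-0.1,"dy":-0.05,"dz":-0.6,"turn":0},
    {"grip":-1,"dx":0,"dy":0,"dz":-0.7,"turn":0},
    {"grip":-1,"dx":0,"dy":0,"dz":-0.6,"turn":0},
    {"grip":-1,"dx":0,"dy":0,"dz":-0.4,"turn":0},
    {"grip":-1,"dx":0,"dy":0,"dz":-0.25,"turn":0},
    {"grip":-1,"dx":0,"dy":0,"dz":0,"turn":0},
    {"grip":-1,"dx":0,"dy":0,"dz":0,"turn":0}
  ]
}}

```text
clock: 20.9
eef_pos: [0.5315, -0.2452, 0.1736]
orientation: [0.0, 0.782, 0.624, 0.0]
force: [0.5, -0.5, -1.6]
width: 0.0545
grip_force: 42.6
```

{"method": "carry_out", "body": {
  "commands": [
    {"grip":-1,"dx":0,"dy":0,"dz":-0.1,"turn":0},
    {"grip":-1,"dx":0,"dy":0,"dz":0,"turn":0},
    {"grip":-1,"dx":0,"dy":0,"dz":0,"turn":0}
  ]
}}

```text
clock: 21.2
eef_pos: [0.5314, -0.2452, 0.1712]
orientation: [0.0, 0.782, 0.624, 0.0]
force: [-0.3, 0.3, -2.2]
width: 0.0546
grip_force: 42.6
```

{"method": "carry_out", "body": {
  "commands": [
    {"grip":-1,"dx":0,"dy":0,"dz":-0.06,"turn":0},
    {"grip":-1,"dx":0,"dy":0,"dz":0,"turn":0}
  ]
}}

```text
clock: 21.4
eef_pos: [0.5311, -0.2451, 0.1692]
orientation: [-0.0, 0.782, 0.624, -0.0]
force: [-0.4, 0.4, -2.4]
width: 0.0547
grip_force: 42.6
```

{"method": "carry_out", "body": {
  "commands": [
    {"grip":-1,"dx":0,"dy":0,"dz":-0.06,"turn":0},
    {"grip":-1,"dx":0,"dy":0,"dz":0,"turn":0}
  ]
}}

```text
clock: 21.6
eef_pos: [0.5313, -0.2451, 0.1686]
orientation: [0.0, 0.782, 0.624, 0.0]
force: [-2.4, 0.2, 3.9]
width: 0.0548
grip_force: 43.1
```

Contact was made at the expected height (0.1686). I'll release gradually and rise.

{"method": "carry_out", "body": {
  "commands": [
    {"grip":0.4,"dx":0,"dy":0,"dz":0,"turn":0},
    {"grip":0.5,"dx":0,"dy":0,"dz":0,"turn":0},
    {"grip":0.7,"dx":0,"dy":0,"dz":0,"turn":0},
    {"grip":1,"dx":0,"dy":0,"dz":0,"turn":0},
    {"grip":1,"dx":0,"dy":0,"dz":0,"turn":0},
    {"grip":1,"dx":0,"dy":0,"dz":0,"turn":0},
    {"grip":1,"dx":0,"dy":0,"dz":0.4,"turn":0},
    {"grip":1,"dx":0,"dy":0,"dz":0.8,"turn":0},
    {"grip":1,"dx":0,"dy":0,"dz":1,"turn":0},
    {"grip":1,"dx":0,"dy":0,"dz":1,"turn":0},
    {"grip":1,"dx":0,"dy":0,"dz":1,"turn":0},
    {"grip":1,"dx":0,"dy":0,"dz":0,"turn":0}
  ]
}}

```text
clock: 22.8
eef_pos: [0.5336, -0.2463, 0.2785]
orientation: [0.004, 0.782, 0.624, 0.002]
force: [0.6, 0.3, 0.8]
width: 0.0853
grip_force: 0.0
```

{"method": "carry_out", "body": {
  "commands": [
    {"grip":1,"dx":0,"dy":-1,"dz":1,"turn":0},
    {"grip":1,"dx":0,"dy":-1,"dz":1,"turn":0},
    {"grip":1,"dx":0,"dy":-1,"dz":0,"turn":0},
    {"grip":1,"dx":0,"dy":-1,"dz":0,"turn":0},
    {"grip":1,"dx":0,"dy":-1,"dz":0,"turn":0},
    {"grip":1,"dx":0,"dy":0,"dz":0,"turn":0},
    {"grip":1,"dx":0,"dy":0,"dz":0,"turn":0}
  ]
}}

```text
clock: 23.5
eef_pos: [0.5308, -0.3701, 0.3218]
orientation: [-0.001, 0.782, 0.623, 0.0]
force: [0.3, 0.3, -0.2]
width: 0.0857
grip_force: 0.0
```

```bash
sed -i "s/zb=.*$/zb=.166/" look.py; python3 look.py wrist6.png
python3 - <<'E'
from h import *
a=manip.read_camera('scene');b=manip.read_camera('side')
cv2.imwrite('pics/c6.png',np.hstack([cv2.resize(a['pixels'][150:390,80:440],None,fx=1.1,fy=1.1),cv2.resize(b['pixels'][130:370,230:590],None,fx=1.1,fy=1.1)])[:,:,::-1])
E
```

```text
[ 0.5308 -0.3701  0.3218] [-0.0009  0.782   0.6232  0.    ] 23.5
seat []
```

View pics/wrist6.png

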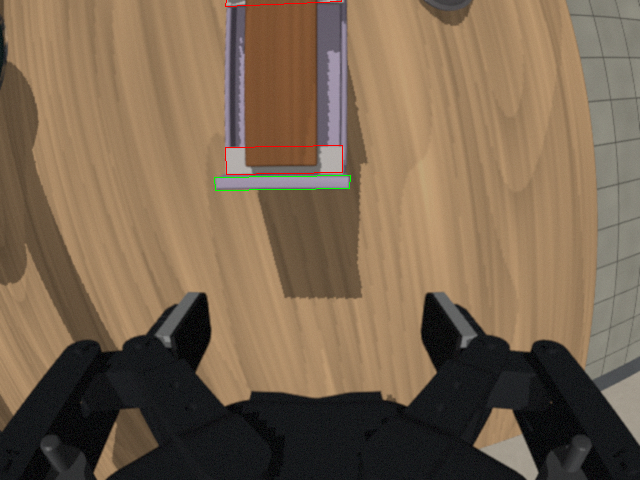

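View pics/c6.png

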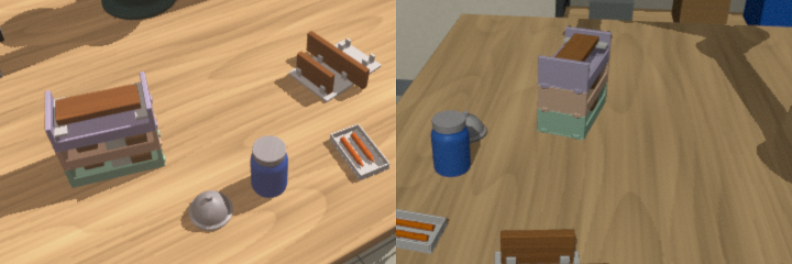

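The board lies flat on both white ledges: its near end is at wrist row 165, inside the wall at row 183, and it stays within the rims. The other two boards and the bystanders are undisturbed.

```bash
python3 -c "
from plant import manip
print(manip.close_job())"
```

```text
the job is handed in; nothing more can be done
None
```

The medium (150 mm) board was taken from the rack, tipped flat onto the counter and released, then regrasped flat and set on both ledges between the end walls; the last pictures show it seated and everything else undisturbed, and the job is handed in at about 24 s of the 64 s allowed.

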